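Load a tube block into its carrier and the carrier into the dry-bath heater

TASK

With the blue carrier still standing on the bench, put the aluminium tube block into it, the orange key in the carrier's notch, so that it drops fully home. Then lift the loaded carrier as one unit, set it fully down in the heater's well, let go, and only then throw the heater's toggle switch right over to the other side to turn it on. Leave the sample bottles and the marker where they are.

Things in the scene. Friction and masses are not known exactly. Their poses are not given: they have to be found in the camera images.
- block: Loose aluminium tube block, 100 (x) x 42 (y) x 57 (z) mm, 0.3 kg (varies), two rows of dark tube holes on top. Origin: centre of its underside; z up. Starts upright on the bench.
- block_fin (a point): Middle of the black grip fin on top of the block, at (0, 0, 70) mm in the block's frame: 40 mm along x, 14 mm thick along y, from z = 57 to 83 mm.
- block_key (a point): Middle of the orange key on the block's +x end face, at (54, 0, 41) mm in the block's frame: 12 mm wide (y), stands out 8 mm, from z = 26 to 57 mm.
- carrier: Loose blue open-topped carrier, outside 118 (x) x 60 (y) x 62 (z) mm, 0.22 kg (varies); walls 4 mm, floor 5 mm. Origin: centre of its underside; z up. Starts upright and empty on the bench. Loaded, it can be gripped across its 60 mm width by the outside of the long walls; the fin then stands between the fingers, its top at z = 88 mm.
- carrier_pocket (a point): Centre of the pocket's floor, at (0, 0, 5) mm in the carrier's frame; home, the block's origin is here (2 mm play each side), x axes the same way, its top level with the rim. Pocket 110 (x) x 52 (y) mm at the rim, sloping in at 20 to 17 mm above its floor to 104 x 46 mm. The wrong way round the block stops about 35 mm too high.
- carrier_notch (a point): Middle of the notch for the key in the carrier's +x end wall, at (57, 0, 43) mm in the carrier's frame: 20 mm wide, open at the top, down to z = 25 mm.
- heater: Fixed white dry-bath heater, 200 (x) x 190 (y) mm, flat deck at z = 54 mm. Origin: centre of its underside; x away from its front, which has a dark display; z up.
- well (a point): Centre of the floor of the oblong well in the heater's deck, at (10, 35, 30) mm in the heater's frame, same axes. The well is 131 (x) x 73 (y) mm at the deck and slopes in between 20 and 16 mm above its floor to 123 x 65 mm (2.5 mm play round the carrier on each side); depth 24 mm below the deck. The carrier fits either way round; fully down its origin lies at this point and its rim stands 38 mm above the deck.
- switch (a joint): Toggle switch on the heater's deck, pivot at (0, -62, 76) mm in the heater's frame, axis along the heater's y: 0 rad = off, lever leaning 0.5 rad to the heater's -x (front); 1.0 rad = on, leaning 0.5 rad to its +x (back). It stays where it is left and moves with about 1 N at the tip; 0.8 or more counts as thrown over.
- switch_tip (a point): Centre of the red ball (26 mm across) at the end of the switch lever, 60 mm from the pivot.
- sample_20: Small white sample bottle with black cap, 37 mm across, 81 mm high; bystander. Origin: centre of its underside.
- sample_21: White sample bottle with black cap, 42 mm across, 93 mm high; bystander. Origin: centre of its underside.
- marker: Black marker lying on the bench, 133 mm long, 19 mm thick; bystander. Origin: underside of its middle.
Mind the look-alikes: they are no part of the job. There is more than one size of the carrier; the one meant has the size given above.

How it is judged:
By the outcome, as a careful person would: the job done as asked, in the order asked, and still so for the second after the job is handed in, with the robot touching nothing.
It also fails if it takes over 72 s, if anything falls off the work surface, if the arm or the gripper's body presses on something with over 40 N, if the wrist force passes 120 N, or if a joint passes its speed limit or range.

ROBOT

A 6-joint arm with a two-finger parallel gripper is mounted at the origin on a cart in front of the work surface, level with it; the furniture and walls round the work are solid. World frame = base frame: x ahead of the robot, y to its left, z up, the work surface at z = 0. Lengths are in mm, angles in rad, forces in N, time in s.
With the tool pointing down it reaches from about 350 to 975 mm from the base axis. Payload 7.1 kg.
Tool frame: the origin (TCP) lies on the front face of the gripper's body, between the roots of the fingers; the fingertips stand 80 mm ahead of it and the grasp point (between the pads) lies 61 mm ahead of it (env.tips_ahead is the distance from the TCP to the fingertips, in mm); z points along the fingers, y is the direction in which the jaws open and shut (so a half turn about z gives the same grasp; the last joint's range is limited). The gripper opens to 88 mm and grips with 3 to 60 N. Pads are 20 mm wide; open, the fingers measure 115 mm over their backs; the gripper's body (75 mm by 178 mm) begins 61 mm behind the grasp point.
Start: joints at [-1.361, 0.423, 1.63, -0, 1.089, -0.019], TCP at [141.775, -608.691, 302.675] pointing down, gripper open.
Joint ranges: [-3, 3], [-0.9, 2.11], [0.09, 2.58], [-1.31, 4.45], [0.11, 2.69], [-2.54, 2.54]. Speed limits (rad/s): [2.39, 2.39, 3.01, 3.14, 3.14, 3.14].

INTERFACE

Orientations are given as a unit quaternion [x, y, z, w].
In Python, from station import env, set_gripper, viewer, workorder gives the robot as it stands. Calls block until the motion is done:
- env.reach(position, orientation): joint-space move of the TCP to a pose.
- env.move_l(position, rot=None, rate=150, f_stop=None): straight line of the TCP; rot=None keeps the orientation; rate is the mean speed in mm/s. With f_stop (N) it stops when the force on the tool has changed by that much, and returns True; else False.
- env.move_joints(angles): joint-space move.
- set_gripper(opening): finger opening in mm; the grip force is fixed at half the most; returns when the fingers have stopped.
- env.hold(seconds).
- env.ik(position, orientation): joint angles nearest the present ones, or None.
- env.read_state(): the state.
- viewer.camera(name): name is "scene" or "top" or "wrist"; returns the picture (420x560x3 uint8, blue, green, red); there is no depth.
- viewer.camera_params(name): a dict with "fx", "fy", "cx", "cy" (pixels), "pose" (4x4, takes a point from camera to world coordinates); the wrist camera has in their place "tool_from_camera" (4x4, takes a point from camera to tool coordinates, whose origin is the TCP and whose axes are the flange's). Camera axes: x right, y up, looking along -z (the intrinsics and any distortion apply to the point x, -y, -z); pixel columns grow to the right and rows downward; lengths in mm; the calibration is good to about 2 mm. A picture is of the moment at which its call begins: read the wrist's pose just before it. camera_params takes no time and is no camera call.
A pose or a line that the arm cannot do raises env.IKError and nothing moves.
- workorder.sign_off(): hands the job in, once; it reports no verdict.
The state is a dict: "time_s": time; "qpos": joint angles; "dq": joint speeds; "tau": joint torques, N m; "tool_pos": TCP position; "orientation": TCP orientation; "force": force on the tool from outside, world axes, zero at the start; "wrist_torque": the same for the moment, N m; "width": finger opening in mm.
Only numpy, scipy, OpenCV 4.12 (cv2) and the standard library are available. Lean on these libraries where they do the work, as an engineer would, in place of code of your own. Each camera call takes 0.05 s, during which the arm holds its last target. There are 200 camera calls.

## Working session

There is one attempt and no reset: what is moved stays moved. The work goes in short steps, each a Python script; the robot and the scene stay as the last script left them, time stands still between calls to the robot, and variables do not carry over. Pictures are saved under pics/ and viewed, about 8 in all and at most 12, crops included, and the job is handed in when it is done.

```bash
ls; mkdir -p pics; python3 - <<'E'
from station import env, set_gripper, viewer, workorder
import cv2, numpy as np
np.set_printoptions(precision=4,suppress=True)
for n in("scene","top","wrist"):
    s=env.read_state()
    cv2.imwrite(f"pics/{n}0.png",viewer.camera(n)); print(n,viewer.camera_params(n))
print(s)
E
python3 -c "
import cv2,numpy as np
a=cv2.imread('pics/scene0.png');b=cv2.imread('pics/top0.png')
cv2.imwrite('pics/a0.png',cv2.resize(np.hstack([a,b]),(800,300)))"
```

```text
pics
scene {'fx': 503.31507747055, 'fy': 503.31507747055, 'cx': 285.0609353130964, 'cy': 201.46315436550032, 'pose': array([[  -0.6933,    0.4972,   -0.5216, -249.6379],
       [  -0.7206,   -0.4915,    0.4891,  950.9652],
       [  -0.0131,    0.715 ,    0.699 , 1190.3042],
       [   0.    ,    0.    ,    0.    ,    1.    ]])}
top {'fx': 532.5989627520504, 'fy': 532.5989627520504, 'cx': 278.46097189364644, 'cy': 210.5467961582068, 'pose': array([[  -0.0215,    0.9894,   -0.1439,  300.6622],
       [  -0.9997,   -0.0233,   -0.0111,  152.2361],
       [  -0.0144,    0.1436,    0.9895, 1913.0729],
       [   0.    ,    0.    ,    0.    ,    1.    ]])}
wrist {'fx': 329.3213109507044, 'fy': 329.3213109507044, 'cx': 275.86152283157617, 'cy': 215.28175250503398, 'tool_from_camera': array([[  0.0011,   0.9531,   0.3027,  84.1424],
       [  1.    ,  -0.0013,   0.0006,  -0.676 ],
       [  0.0009,   0.3027,  -0.9531, -81.7622],
       [  0.    ,   0.    ,   0.    ,   1.    ]])}
{'time_s': 0.1, 'qpos': array([-1.361 ,  0.4238,  1.6306, -0.    ,  1.0886, -0.019 ]), 'dq': array([ 0.0003, -0.0005, -0.0006, -0.0021,  0.0011,  0.0007]), 'tau': array([  0.0015, -54.5612, -27.4325,   0.0647,   0.0188,  -0.    ]), 'tool_pos': array([ 141.6815, -608.3305,  301.9635]), 'orientation': array([ 0.9935,  0.1142, -0.0001, -0.0007]), 'force': array([ 0.171 , -0.4712,  1.2525]), 'wrist_torque': array([-0.0105,  0.021 , -0.0368]), 'width': 87.39155026923356}
```

View pics/top0.png

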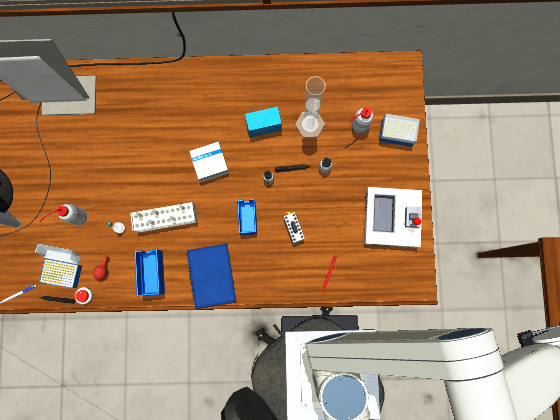

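View pics/scene0.png

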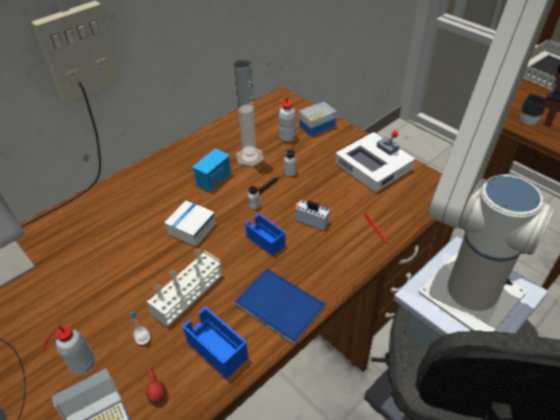

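The top view shows these candidates:
- **Carrier:** the blue tray at (247,217) is about 34x18 px, or roughly 118x60 mm. The larger look-alike is at (149,272), and the blue notebook and the cyan box are not trays.
- **Block:** at (293,228). The white tube rack at (163,217) is a look-alike.
- **Heater:** at (394,217), with its red switch ball at (417,221).
- **Bystanders:** bottles at (268,177) and (326,164), and the marker at (292,168).

I choose the small tray and the block with the fin, and check them with wrist views next.

```bash
cat > h.py <<'E'
from station import env, set_gripper, viewer, workorder
import cv2, numpy as np
from scipy.spatial.transform import Rotation as R
np.set_printoptions(precision=2,suppress=True)
def cam(name, st=None):
    p=viewer.camera_params(name)
    if name=="wrist":
        T=np.eye(4);T[:3,:3]=R.from_quat(st['orientation']).as_matrix();T[:3,3]=st['tool_pos']
        P=T@p['tool_from_camera']
    else: P=p['pose']
    return (p['fx'],p['fy'],p['cx'],p['cy'],P)
def ray(c,uv):
    fx,fy,cx,cy,P=c
    d=P[:3,:3]@np.array([(uv[0]-cx)/fx,-(uv[1]-cy)/fy,-1.]); return P[:3,3],d/np.linalg.norm(d)
def onz(c,uv,z):
    o,d=ray(c,uv); return o+d*(z-o[2])/d[2]
def proj(c,X):
    fx,fy,cx,cy,P=c
    q=P[:3,:3].T@(np.asarray(X,float)-P[:3,3]); return np.array([cx-fx*q[0]/q[2],cy+fy*q[1]/q[2]])
def tri(c1,u1,c2,u2):
    o1,d1=ray(c1,u1);o2,d2=ray(c2,u2)
    s=np.linalg.lstsq(np.c_[d1,-d2],o2-o1,rcond=None)[0]
    a=o1+d1*s[0];b=o2+d2*s[1]; return (a+b)/2,np.linalg.norm(a-b)
def down(yaw): # tool x axis at heading yaw, pointing down
    return (R.from_euler('z',yaw)*R.from_euler('x',np.pi)).as_quat()
def shot(fn):
    st=env.read_state(); im=viewer.camera("wrist"); cv2.imwrite(f"pics/{fn}.png",im)
    np.savez(f"pics/{fn}.npz",pos=st['tool_pos'],q=st['orientation']); return im,cam("wrist",st)
def load(fn):
    z=np.load(f"pics/{fn}.npz"); return cv2.imread(f"pics/{fn}.png"),cam("wrist",dict(tool_pos=z['pos'],orientation=z['q']))
E
python3 - <<'E'
from h import *
c=cam("top")
for n,uv,z in [("carrier",(247,217),40),("big",(149,272),40),("block",(293,228),57),("heater",(394,217),54),("wellc",(383,212),54),("ball",(417,221),110),("b20",(268,177),40),("b21",(326,164),40),("marker",(292,168),10)]: print(n,onz(c,uv,z))
print(R.from_quat(env.read_state()['orientation']).as_matrix())
E
```

```text
carrier [552.54 285.49  40.  ]
big [365.99 632.01  40.  ]
block [507.6 123.5  57. ]
heater [ 538.57 -231.87   54.  ]
wellc [ 557.19 -194.25   54.  ]
ball [ 515.89 -297.49  110.  ]
b20 [695.53 208.21  40.  ]
b21 [738.08  -1.2   40.  ]
marker [733.22 120.83  10.  ]
[[ 0.97  0.23 -0.  ]
 [ 0.23 -0.97  0.  ]
 [ 0.   -0.   -1.  ]]
```

```bash
python3 - <<'E'
from h import *
q=down(0)
for fn,p in [("h1",(600,-215,330)),("h2",(480,-215,330)),("c1",(560,205,300)),("c2",(500,205,300))]:
    env.reach(p,q); env.hold(.2); shot(fn)
print(env.read_state()['time_s'],env.read_state()['qpos'])
a,b=[cv2.imread(f"pics/{n}.png") for n in("c1","h1")]
cv2.imwrite("pics/v3.png",np.vstack([cv2.resize(a[60:380],None,fx=.9,fy=.9),cv2.resize(b[60:380],None,fx=.9,fy=.9)]))
E
```

```text
5.7917 [ 0.37  0.3   1.82 -0.    1.02  1.94]
```

View pics/v3.png

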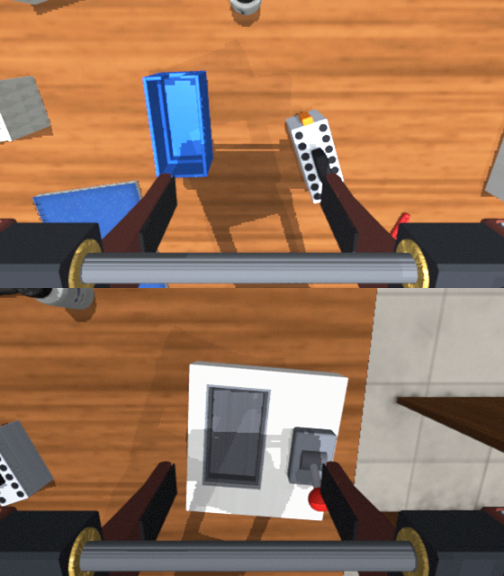

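The upper picture (c1) shows the chosen tray at about (180,125), empty, and the block at about (316,155) with its orange key at the far (+x) end. The lower picture (h1) shows the heater, its well and the toggle, with the red ball at the near end. Next is one close crop for the notch side.

```bash
python3 - <<'E'
from h import *
im,c=load("c1"); im2,c2=load("c2")
for n,(i,k) in {"c1":(im,c),"c2":(im2,c2)}.items(): print(n,proj(k,(552,285,50)),proj(k,(507,123,57)))
cv2.imwrite("pics/v4.png",np.vstack([cv2.resize(im[125:275,150:390],None,fx=2,fy=2,interpolation=cv2.INTER_CUBIC),cv2.resize(im2[65:215,150:390],None,fx=2,fy=2,interpolation=cv2.INTER_CUBIC)]))
E
```

```text
c1 [199.37 203.34] [352.78 245.74]
c2 [196.35 145.83] [357.95 191.84]
```

View pics/v4.png

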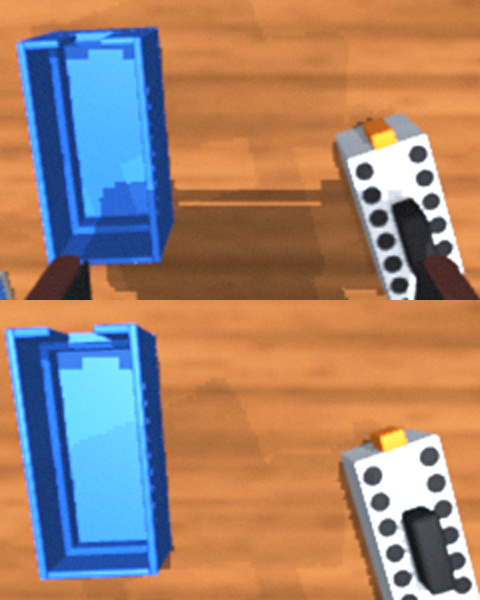

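```bash
python3 - <<'E'
from h import *
i1,c1=load("c1"); i2,c2=load("c2")
A=dict(TL=(159,146),TR=(228.5,139),BR=(230,256)); B=dict(TL=(154,79),TR=(217.5,77),BR=(229,202.5),BL=(171,204))
for k in A: print("carrier",k,*tri(c1,A[k],c2,B[k]))
P={k:onz(c2,B[k],62) for k in B}; print(P)
e=lambda a,b:np.linalg.norm(P[a]-P[b]); print("sizes",e("TL","TR"),e("TL","BL"),e("TR","BR"),e("BL","BR"),"centre",sum(P.values())/4)
# block: white top face
for n,(i,c) in dict(c1=(i1,c1),c2=(i2,c2)).items():
    h=cv2.cvtColor(i,cv2.COLOR_BGR2HSV)
    m=((h[...,1]<40)&(h[...,2]>185)).astype(np.uint8); m[:, :310]=0; m[:,400:]=0; m[300:]=0;m[:110]=0
    m=cv2.morphologyEx(m,cv2.MORPH_CLOSE,np.ones((9,9)))
    k=max(cv2.findContours(m,0,2)[0],key=cv2.contourArea)[:,0]
    w=np.array([onz(c,p,57)[:2] for p in k],np.float32); print(n,"block",cv2.minAreaRect(w),k.min(0),k.max(0))
    o=((h[...,0]>15)&(h[...,0]<30)&(h[...,1]>170)&(h[...,2]>215)).astype(np.uint8);o[:,:310]=0;o[:,400:]=0;o[300:]=0
    k=max(cv2.findContours(o,0,2)[0],key=cv2.contourArea)[:,0]; print("key",k.mean(0),onz(c,k.mean(0),57))
# heater
for n in("h1","h2"):
    i,c=load(n); h=cv2.cvtColor(i,cv2.COLOR_BGR2HSV)
    m=((h[...,1]<40)&(h[...,2]>200)).astype(np.uint8);m[:,:170]=0;m[:,430:]=0
    k=cv2.convexHull(max(cv2.findContours(m,0,2)[0],key=cv2.contourArea))[:,0]
    w=np.array([onz(c,p,54)[:2] for p in k],np.float32); print(n,"heater",cv2.minAreaRect(w),k.min(0),k.max(0))
    r=(((h[...,0]<8)|(h[...,0]>172))&(h[...,1]>180)&(h[...,2]>90)).astype(np.uint8);r[:,:330]=0
    for k in cv2.findContours(r,0,2)[0]:
        if cv2.contourArea(k)>60: print("red",cv2.minEnclosingCircle(k))
i,c=load("h2"); cv2.imwrite("pics/v5.png",cv2.resize(i[20:320,170:430],None,fx=2,fy=2,interpolation=cv2.INTER_CUBIC))
E
```

```text
carrier TL [612.32 315.9   63.33] 0.5719195446992337
carrier TR [616.46 257.3   42.54] 9.191448732191452
carrier BR [496.63 253.74  60.38] 0.39496013669727414
{'TL': array([612.42, 316.06,  62.  ]), 'TR': array([614.12, 258.7 ,  62.  ]), 'BR': array([497.08, 253.3 ,  62.  ]), 'BL': array([495.46, 311.89,  62.  ])}
sizes 57.385530470966685 117.03604057591218 117.16607186079372 58.616046661570266 centre [554.77 284.99  62.  ]
c1 block ((512.9656372070312, 120.88172149658203), (100.42868041992188, 42.29595184326172), 19.196821212768555) [323 192] [381 285]
key [341.5  194.11] [563.62 138.41  57.  ]
c2 block ((512.6243286132812, 121.08424377441406), (100.52690887451172, 42.32750701904297), 19.112844467163086) [327 132] [391 235]
key [345.41 134.46] [563.53 139.33  57.  ]
h1 heater ((541.7183837890625, -231.18194580078125), (190.4602813720703, 200.63851928710938), 85.19649505615234) [209 145] [386 317]
red ((355.9444580078125, 294.9222106933594), 13.510931968688965)
h2 heater ((541.4871215820312, -230.99591064453125), (190.1331787109375, 199.83729553222656), 85.1609115600586) [201  19] [398 229]
red ((365.9333190917969, 172.5), 15.141264915466309)
```

View pics/v5.png

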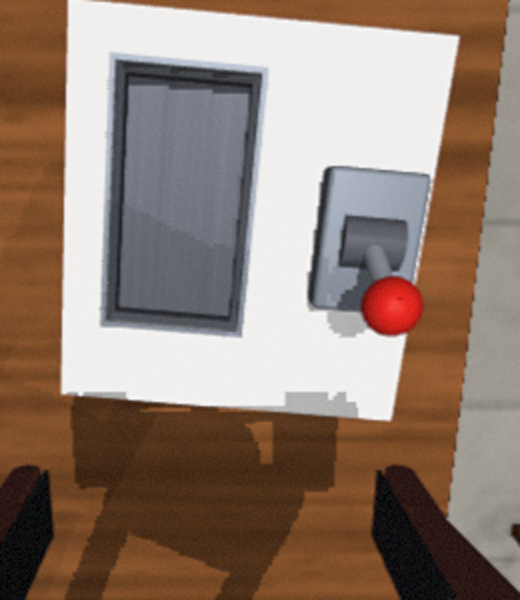

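Measurements against what they should be:

| Item | Centre (mm) | Yaw | Check |
|---|---|---|---|
| Block | (512.8, 121.0) | 19.1° | 100.5x42.3 mm at z = 57, same in both views |
| Carrier | (554.8, 285.0) | 2.35° | about 117x58 mm, rim corners triangulate to 60–63 mm (62 expected); TR was mismatched |
| Heater | (541.6, −231.1) | −4.8° | 190x200 mm at z = 54 |

The notch and the key both point towards +x. Next I grasp the block.

```bash
python3 - <<'E'
from h import *
# well & ball checks (no motion)
i,c2=load("h2"); _,c1=load("h1")
W=[onz(c2,(x/2+170,y/2+20),54) for x,y in [(113,53),(268,68),(240,337),(102,325)]]
print("well",np.mean(W,0),[np.linalg.norm(W[a]-W[(a+1)%4]) for a in range(4)])
H=R.from_euler('z',-4.8,degrees=True)
print("expect",H.apply([10,35,0])+[541.6,-231.1,0],"ball exp",H.apply([-28.8,-62,128.7])+[541.6,-231.1,0],"tri",tri(c1,(355.9,294.9),c2,(365.9,172.5)))
q=down(np.radians(19.1))
env.reach((512.8,121,200),q); print("f",env.read_state()['force'])
print(env.move_l((512.8,121,140),rate=80,f_stop=8))
set_gripper(5); s=env.read_state(); print(s['width'],s['tool_pos'],s['time_s'])
env.move_l((512.8,121,245),rate=120); env.hold(.2); print(env.read_state()['force'],env.read_state()['width'])
env.reach((554.8,285,245),down(np.radians(2.35))); env.hold(.3)
i,c=shot("g1"); s=env.read_state();print(s['tool_pos'],s['force'],s['time_s'])
cv2.imwrite("pics/v6.png",i)
E
```

```text
well [ 553.99 -197.77   54.  ] [np.float64(76.47111102829365), np.float64(136.27183311768292), np.float64(76.64866619464989), np.float64(136.19457998713372)]
expect [ 554.49 -197.06    0.  ] ball exp [ 507.71 -290.47  128.7 ] tri (array([ 515.08, -291.29,  133.4 ]), np.float64(0.6355631080707226))
f [ 1.72  0.63 -0.27]
False
13.793308308342565 [512.71 120.95 139.86] 8.4
[-0.05 -0.24 -4.02] 14.14144837778877
[554.97 284.14 245.2 ] [ 0.52 -0.14 -3.54] 10.6917
```

View pics/v6.png

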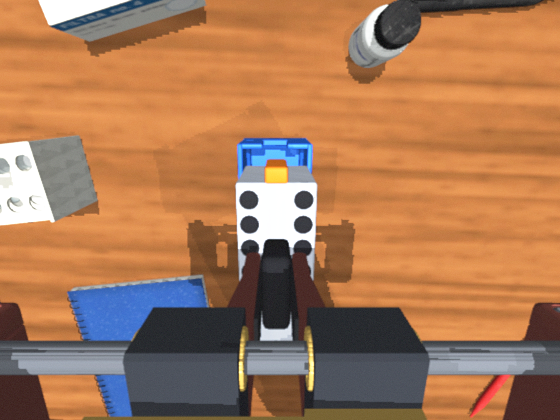

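The block is held squarely (width 14 mm, key facing away). The carrier's far rim corners are at about (238,140) and (312,139), and the key is at (276,170). I compare those numerically, then insert.

```bash
python3 - <<'E'
from h import *
i,c=load("g1")
h=cv2.cvtColor(i,cv2.COLOR_BGR2HSV)
m=((h[...,0]>100)&(h[...,0]<120)&(h[...,1]>150)).astype(np.uint8); m[:130]=0;m[175:]=0;m[:,:220]=0;m[:,330:]=0
k=max(cv2.findContours(m,0,2)[0],key=cv2.contourArea)[:,0]; 
top=k[k[:,1]<160]; x0,x1,y0=top[:,0].min(),top[:,0].max(),k[:,1].min(); print("blue",x0,x1,y0)
L,Rr=onz(c,(x0,y0+1),62),onz(c,(x1,y0+1),62); print(L,Rr,(L+Rr)/2)
o=((h[...,0]>8)&(h[...,0]<30)&(h[...,1]>170)&(h[...,2]>150)).astype(np.uint8);o[:150]=0;o[190:]=0;o[:,:260]=0;o[:,292:]=0
b=cv2.boundingRect(o); print("key",b,onz(c,(b[0]+b[2]/2,b[1]+b[3]),245.2-139.9+57))
w=((h[...,1]<40)&(h[...,2]>185)).astype(np.uint8);w[:175]=0;w[250:]=0;w[:,:225]=0;w[:,330:]=0
b=cv2.boundingRect(w); print("face",b,onz(c,(b[0],b[1]+10),162.3),onz(c,(b[0]+b[2],b[1]+10),162.3),onz(c,(b[0]+b[2]/2,b[1]),162.3))
Z=R.from_euler('z',2.35,degrees=True)
print("exp carrier far mid",Z.apply([59,0,62])+[554.8,285,0]); s=env.read_state();print("exp block far top edge",Z.apply([50,0,0])+s['tool_pos'],s['tool_pos'])
E
```

```text
blue 238 311 139
[615.56 317.21  62.  ] [617.91 259.81  62.  ] [616.73 288.51  62.  ]
key (265, 160, 23, 23) [603.74 286.52 162.3 ]
face (235, 182, 82, 68) [598.18 307.6  162.3 ] [599.9  265.57 162.3 ] [604.25 286.8  162.3 ]
exp carrier far mid [613.75 287.42  62.  ]
exp block far top edge [604.93 286.19 245.2 ] [554.97 284.14 245.2 ]
```

```bash
python3 - <<'E'
from h import *
t=(556,285.6)
env.move_l((*t,215),rate=100); env.hold(.1)
print(env.move_l((*t,144),rate=45,f_stop=10)); s=env.read_state(); print(s['tool_pos'],s['force'],s['wrist_torque'],s['time_s'])
E
```

```text
True
[555.92 285.48 144.8 ] [-0.53 -0.89  6.22] [0.06 0.06 0.01] 12.725
```

It seated at 144.8 mm, and 144.9 was predicted for fully home. I release, retreat and check from above.

```bash
python3 - <<'E'
from h import *
set_gripper(50); env.move_l((556,285.5,190),rate=120)
set_gripper(88)
env.reach((500,285.5,250),down(np.radians(2.35))); env.hold(.2)
i,c=shot("k1"); print(env.read_state()['time_s'])
Z=R.from_euler('z',2.35,degrees=True)
for P in [(59,30,62),(59,-30,62),(-59,-30,62),(-59,30,62),(50,21,62),(50,-21,62),(-50,-21,62),(-50,21,62)]:
    uv=proj(c,Z.apply(P)+[556,285.5,0]); print(uv)
cv2.imwrite("pics/v7.png",cv2.resize(i[30:330,180:380],None,fx=2,fy=2,interpolation=cv2.INTER_CUBIC))
E
```

```text
15.425
[239.71  67.46]
[319.86  67.52]
[314.18 217.39]
[244.21 217.34]
[251.99  80.42]
[307.48  80.46]
[303.97 207.3 ]
[254.51 207.27]
```

View pics/v7.png

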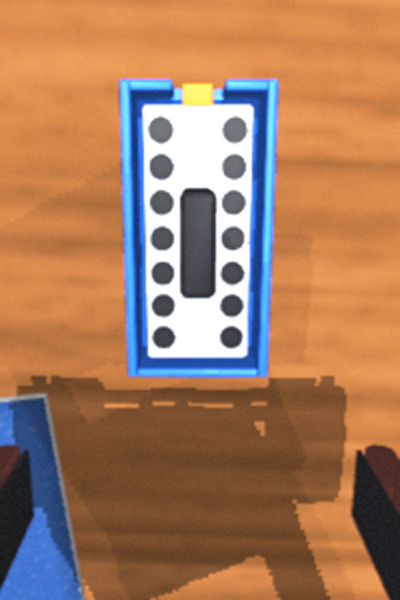

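The block is home: key in the notch at (197,92), rim and top level, even gaps, and the corners within about 1 mm of prediction. Next I grip the loaded carrier, with tips 36 mm up so they clear the deck when it is seated, and shifted 6 mm to +x so the gripper clears the ball.

```bash
python3 - <<'E'
from h import *
q=down(np.radians(2.35)); g=(561,285.6)
env.reach((*g,190),q); print(env.move_l((*g,116),rate=80,f_stop=8))
set_gripper(50); s=env.read_state(); print(s['width'],s['tool_pos'])
env.move_l((*g,260),rate=120); env.hold(.2); s=env.read_state(); print(s['force'],s['wrist_torque'],s['width'])
H=R.from_euler('z',-4.8,degrees=True); t=H.apply([6.1,0,0])+[554.3,-197.4,0]
env.reach((t[0],t[1],260),down(np.radians(-4.8))); env.hold(.3)
i,c=shot("w1"); s=env.read_state(); print(s['tool_pos'],s['width'],s['force'],s['time_s'])
for P in [(65.5,36.5,24),(65.5,-36.5,24),(-65.5,36.5,24),(-65.5,-36.5,24)]: print("well corner exp",proj(c,H.apply(P)+[554.3,-197.4,30]))
for P in [(59,30,62),(59,-30,62),(59,30,0),(59,-30,0)]: print("carrier corner exp",proj(c,H.apply(np.array(P)-[6.1,0,116])+s['tool_pos']))
cv2.imwrite("pics/v8.png",cv2.resize(i[50:300,150:420],None,fx=2.2,fy=2.2,interpolation=cv2.INTER_CUBIC))
E
```

```text
False
59.84900759121468 [561.12 285.59 116.26]
[-0.25 -0.1  -6.55] [ 0.05 -0.05 -0.06] 59.72052960379769
[ 560.54 -197.46  259.97] 59.99632971027581 [-1.07 -0.87 -7.03] 21.1417
well corner exp [235.14 140.78]
well corner exp [320.48 140.96]
well corner exp [239.89 277.92]
well corner exp [314.69 278.07]
carrier corner exp [207.33 187.75]
carrier corner exp [349.69 188.05]
carrier corner exp [227.84 164.72]
carrier corner exp [327.7  164.93]
```

View pics/v8.png

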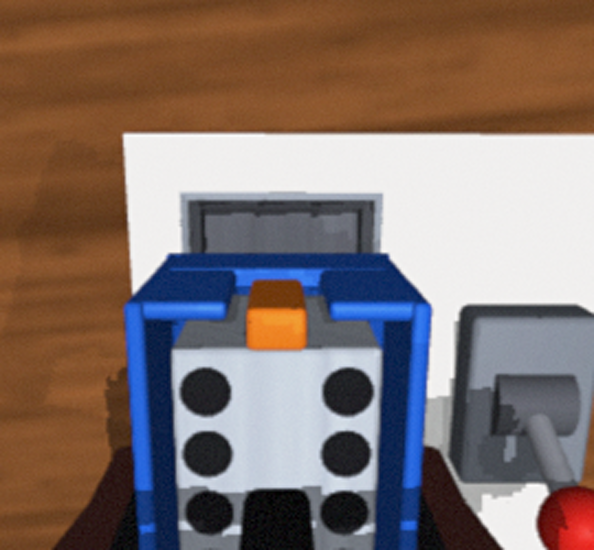

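The well's inner rim is at columns 235.5–320.5 and row 141, as predicted. The carrier's bottom corners are at 227 and 327, row 166, also as predicted (within about 1 mm). Lowering.

```bash
python3 - <<'E'
from h import *
t=(560.4,-197.9)
env.move_l((*t,178),rate=100); env.hold(.1)
print(env.move_l((*t,144.5),rate=30,f_stop=10)); s=env.read_state(); print(s['tool_pos'],s['force'],s['wrist_torque'],s['width'],s['time_s'])
E
```

```text
True
[ 560.2  -197.81  146.19] [-0.06  0.19  4.84] [-0.01  0.11 -0.02] 59.86345847086443 23.1917
```

It seated at 146.2 (146.3 predicted). I release, look at the ball, then throw the switch by pushing with closed fingers.

```bash
python3 - <<'E'
from h import *
set_gripper(72); env.hold(.1); env.move_l((560.2,-197.8,260),rate=120); set_gripper(0)
H=R.from_euler('z',-4.8,degrees=True); O=np.array([541.6,-231.1,0]); q=down(np.radians(-4.8))
W=lambda x,y,z:H.apply([x,y,z])+O
_,c2=load("h2"); print("ball ray at 128.7 heater frame",H.inv().apply(onz(c2,(365.9,172.5),128.7)-O))
env.reach(W(-78,-62,260),q); env.hold(.2)
env.move_l(W(-78,-62,198),rate=120); env.hold(.1)
r=env.move_l(W(8,-62,198),rate=60,f_stop=9); s=env.read_state(); print(r,H.inv().apply(s['tool_pos']-O),s['force'],s['time_s'])
env.move_l(W(-30,-62,198),rate=120); env.move_l(W(-60,-62,290),rate=150)
env.reach(W(-100,-10,330),q); env.hold(.2)
i,c=shot("f1"); print(env.read_state()['time_s'])
for P in [(28.8,-62,128.7),(-28.8,-62,128.7)]: print("ball on/off exp",proj(c,W(*P)))
for P in [(69,65,92),(69,5,92),(-49,5,92),(-49,65,92)]: print("rim exp",proj(c,W(*P)))
cv2.imwrite("pics/v9.png",i)
E
```

```text
ball ray at 128.7 heater frame [-22.23 -63.22 128.7 ]
True [  4.79 -61.72 197.1 ] [-1.74  0.83  0.15] 28.8583
30.75
ball on/off exp [343.93  49.95]
ball on/off exp [339.5  126.87]
rim exp [187.91   4.76]
rim exp [259.01   4.8 ]
rim exp [260.84 146.88]
rim exp [197.87 146.82]
```

View pics/v9.png

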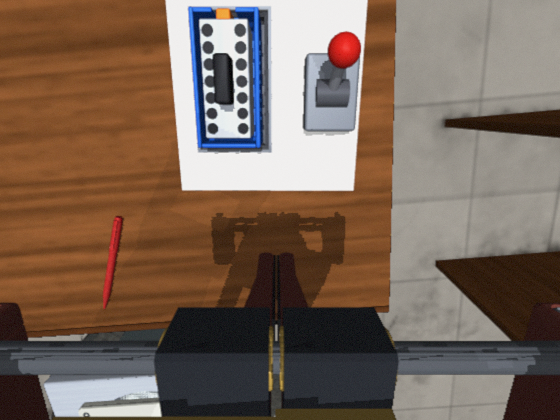

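The ball is at (344,50), exactly the predicted "on" position (343.9,49.9). The carrier rim corners at about (189,6), (198,148) and (261,148) match a fully seated rim at z = 92 to about 1 px. The gripper is clear of everything, so I hand in.

```bash
python3 - <<'E'
from h import *
print(workorder.sign_off(), env.read_state()['time_s'])
E
```

```text
the job is handed in; nothing more can be done
the job is handed in; nothing more can be done
```

The job is done and handed in at about 31 s of the 72 s allowed; `sign_off` gives no verdict.

- **Block:** I put it into the small blue carrier on the bench with the orange key in the notch. It stopped at tool height 144.8 mm against 144.9 mm predicted for fully home. The picture showed its top level with the rim.
- **Carrier:** I lifted the loaded carrier as one unit and set it in the well, where it stopped at 146.2 mm against 146.3 mm predicted, then let go.
- **Switch:** only after that did I push the toggle over with the closed fingers. The last picture shows the ball within 1 px of the full "on" position and the carrier rim within about 1 px of seated.

**Checks that disagreed:**
- One carrier rim corner (TR) triangulated badly: 42 mm high with a 9 mm ray gap, from a mismatched point. I used the other corners and the known size.
- The ball's first position estimate was about 7 mm off the expected spot in x; I gave the most likely cause as the finger partly hiding it in one view. The push left enough room for that.
- The well's outer lip measured 136x76 mm against 131x73 mm given, because I had picked the bevel's outer edge. Its centre agreed within 1 mm.

I did not check the bottles and marker in a final picture. The arm did not work near them, and I saw no sign of contact with them.

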